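# Lock the pressure cap on a coolant header tank and shut its drain cock

### The job

Close up this coolant tank for its pressure test: the drain cock on its end has been left open, so swing its lever right across the pipe to the stop. The pressure cap has only been dropped loosely on the filler neck: bring it round until its ears drop into the notches, push it down against the spring and give it a quarter turn clockwise to the stop so that it stays locked down. Leave the other things on the bench where they are.

Things in the scene. Friction and masses are not known exactly. Their poses are not given: they have to be found in the camera images.
- tank: Welded aluminium coolant tank, 110 mm (x) by 240 mm (y) by 90 mm high, bolted to an 18 mm plywood board, 220 by 340 mm, fixed to the bench. Origin: under the tank's middle, at bench height. z up, y along the tank's length towards the drain cock, x across. Tank top 108 mm above the bench; filler neck on top 55 mm from the middle towards -y; on the far end (+y) the drain cock.
- neck (a point): Centre of the top face of the filler neck's flange, 140 mm above the bench; axes as the tank's. Flange 57 mm across, 8 mm thick, hidden under the cap, with two opposite notches on its +y and -y sides: the cap's ears drop in when its bar lies along the tank's length, within 8 degrees.
- notch (a point): Middle of the flange's +y notch, 24 mm from neck, same height. From the notches the cap, pushed down, turns only clockwise (seen from above): its ears run under the flange to a hard stop at 90 degrees, give or take 4, where the bar lies square across the tank and the ears spring up 2.5 mm into a recess that locks them. Turning takes some 0.2 N m.
- cap_grip (a point): Middle of the black grip bar on the loose round steel pressure cap, half-way up the bar, on the cap's axis. Bar 70 mm long (x), 18 wide (y), 16 high, on a 64 mm steel disc whose top is 8 mm below this point. Cap 0.09 to 0.18 kg, the same either way round. At the start its ears lie on the flange's top, 25 mm below this point, the bar up to 55 degrees from square across the tank.
- cap_ear (a point): Underside of one of the cap's two ears, under the rim at the bar's +x end, 27 mm out and 25 mm below cap_grip. Height against neck: 0 on the flange; -5 mm dropped into the notches, the cap resting on a sprung seal; -12 mm (11 N) just clear to turn; -14 mm (13 N) pressed to the bottom, the depth to turn at; -9.5 mm locked and let go.
- drain_stem (a point): Fixed to the tank: the vertical axis of the drain cock's lever, at the mid-height of the lever's sleeve, 80 mm above the bench; axes as the tank's. It lies on the line from the neck along +y, 240 mm from it, 65 mm beyond the tank's end, over a steel pipe (32 mm across at most, centre 46 mm high) that ends 63 mm farther out.
- drain_grip (a point): Middle of the black sleeve on the drain cock's steel lever, 58 mm from the stem's axis. Sleeve 58 mm long along the lever (this point's y points outward along it), 16 mm wide, 10 mm high; free on both sides, the pipe 20 mm below it when open.
- drain_lever (a joint): Angle of the drain lever: 0 is open, in line with the pipe and pointing away from the tank (its +y); it grows clockwise seen from above to 1.571 rad, shut on its stop, square across the pipe, pointing to the tank's +x. Starts at 0 to 0.45, stays where it is left, needs about 0.12 N m (2 N at the sleeve).
- jug: Bystander: grey plastic coolant jug with an orange cap, 100 by 170 mm, 262 mm high; origin at the centre of its underside.
- funnel: Bystander: white funnel standing on its 124 mm wide mouth, 135 mm high; origin at the centre of its underside.
- spanner: Bystander: steel spanner 180 mm long lying flat; origin at the middle of its underside, length along x.
- clamp: Bystander: steel hose clamp, a band 45 mm across and 12 mm high lying on the plywood board beside the tank; origin at the centre of its underside.
Mind the look-alikes: they are no part of the job. Of the things like the part that bears cap_grip, leave any that is green, pink or turquoise; of the rest the larger one is meant.

How it is judged:
At the end, for the whole second after the job is handed in: The drain lever is square across its pipe (joint above 1.43 of 1.571 rad). The cap is locked on the neck by itself: its bar within 0.2 rad of square across the tank, the cap level (within 0.08 rad), centred within 4 mm and held down (grip point 9 to 17.5 mm above the neck's flange) (value of joint drain_lever above 1.43 rad and angle between the x axis of cap_grip and the x axis of neck, either way round below 0.2 rad and z of cap_grip in the frame of neck between 0.009 and 0.0175 m and horizontal distance between cap_grip and neck below 0.004 m and angle between cap_grip's own z axis and vertical below 0.08 rad); the robot touches nothing.
It fails at once if a bystander (jug, funnel, spanner or hose clamp) is moved by more than 30 mm (distance of any of jug, funnel, spanner, clamp from where it was at the start of the episode above 0.03 m).
It also fails if it takes over 62 s, if anything falls off the work surface, if the arm or the gripper's body presses on something with over 40 N, if the wrist force passes 120 N, or if a joint passes its speed limit or range.

### The arm

A 7-joint arm with a two-finger parallel gripper is mounted at the origin on the work surface. World frame = base frame: x ahead of the robot, y to its left, z up, the work surface at z = 0. Lengths are in m, angles in rad, forces in N, time in s.
With the tool pointing down it reaches from about 0.425 to 0.875 m from the base axis. Payload 4.7 kg.
Tool frame: the origin (TCP) lies on the mounting face of the last link; the fingertips stand 182 mm ahead of it and the grasp point (between the pads) lies 164 mm ahead of it; z points along the fingers, y is the direction in which the jaws open and shut (so a half turn about z gives the same grasp; the last joint's range is limited). The gripper opens to 87 mm and grips with 3 to 60 N. Pads are 19 mm wide; open, the fingers measure 117 mm over their backs; the gripper's body (75 mm by 190 mm) begins 51 mm behind the grasp point.
Start: joints at [-1.195, 0.321, -0.07, 1.45, 0.023, 1.371, -0.057], TCP at [0.23, 0.608, 0.405] pointing down, gripper open.
Joint ranges: [-2.86, 2.86], [-0.3, 2.09], [-1.38, 1.24], [0.06, 2.45], [-1.56, 4.7], [0.09, 2.05], [-2.69, 2.69]. Speed limits (rad/s): [2.57, 2.57, 3.14, 3.14, 3.14, 3.14, 3.14].

### API

Orientations are given as a rotation vector (axis times angle).
In Python, from bench import ctrl gives the robot as it stands. The module is installed in compiled form; this text tells all that it offers.
- The arm moves only by the tool play_rows, never from a script. Its argument "targets" is text: rows parted by semicolons, each of 7 numbers parted by spaces: the shift along the tool's x, y, z in cm, then the turn, a rotation vector about the tool's x, y, z in rad, then the opening, from -1 (shut) to 1 (fully open). In form: x y z ax ay az grip; .... A call has 1 to 20 rows; each row shifts and turns the pose as measured when the row begins, along the tool's axes as they then stand; what a row does not reach is not made up. A row lasts 1/8 s, in which the tool goes at most 62.5 mm and 10.7 degrees, less where a joint would pass 70% of its speed; a pose out of reach is approached as far as the arm can. A call is refused whole if a number of a shift passes 6.25 or a number of a turn 0.188, either way. A call with a gripper value outside its range is refused whole. The fingers move at their own pace and stop on an object; "newtons" is the grip in N (left out, the last holds). Time passes only in rows, so rows that do not move let the fingers close. It gives the time, the measured TCP pose, the force and the opening at its end, in the units of the state.
- ctrl.get_state(): the state, without advancing time (a new reading comes with each control period).
- ctrl.get_image(name): name is "scene" or "top" or "wrist"; returns a dict with "pixels" (480x640x3 uint8, blue, green, red), "depth" (480x640 float32, m along the optical axis (not along the pixel's ray), 0 where there is no reading), "intrinsics" (3x3 intrinsics, pixels), "R" (3x3) and "t" (3): a world point X has camera coordinates R X + t. Camera axes: x right, y down, z forward; pixel columns grow to the right and rows downward; lengths in m; the calibration is good to about 2 mm. A picture is of the moment at which its call begins.
- ctrl.close_job(): hands the job in, once; it reports no verdict.
The state is a dict: "time": time; "joint_positions": joint angles; "qd": joint speeds; "joint_torque": joint torques, N m; "position": TCP position; "tool_rot": TCP orientation; "ft_force": force on the tool from outside, world axes, zero at the start; "torque": the same for the moment, N m; "grip_width": opening from 0.0 (shut) to 1.0 (fully open).
Only numpy, scipy, OpenCV 4.12 (cv2) and the standard library are available. Lean on these libraries where they do the work, as an engineer would, in place of code of your own. Each camera call takes 0.05 s, during which the arm holds its last target.

## Working session

There is one attempt and no reset: what is moved stays moved. The work goes in short steps, Python scripts to look and compute and a tool call to move; the robot and the scene stay as the last step left them, time stands still between calls to the robot, and variables do not carry over. Pictures are saved under pics/ and viewed, and the job is handed in when it is done.

Besides the shell and the picture viewer there is one more tool, called after "Emit:" as name(argument=value, ...), one argument or row to a line, values as JSON. play_rows: Moves the arm, as the interface text tells. Its arguments: {"type":"object","properties":{"targets":{"type":"string"},"newtons":{"type":"number"}},"required":["targets"]}

```bash
mkdir -p pics; python3 - <<'E'
from bench import ctrl
import cv2,numpy as np
s=ctrl.get_state();print({k:np.round(v,3).tolist() for k,v in s.items()})
for n in ["scene","top","wrist"]:
    d=ctrl.get_image(n);cv2.imwrite(f"pics/a_{n}.png",d["pixels"]);print(n,np.round(d["intrinsics"],1).tolist(),np.round(d["R"],3).tolist(),np.round(d["t"],3).tolist())
E
```

```text
{'time': 0.0, 'joint_positions': [-1.195, 0.322, -0.07, 1.452, 0.023, 1.371, -0.057], 'qd': [0.0, 0.001, 0.0, 0.001, -0.001, 0.001, -0.001], 'joint_torque': [0.001, -49.128, -0.403, -31.252, -0.064, 0.044, 0.0], 'position': [0.23, 0.608, 0.404], 'tool_rot': [-0.565, -3.09, 0.003], 'ft_force': [-0.024, 0.519, -0.382], 'torque': [0.009, -0.011, 0.027], 'grip_width': 1.0}
scene [[452.8, 0.0, 324.0], [0.0, 452.8, 238.0], [0.0, 0.0, 1.0]] [[0.078, 0.997, 0.004], [0.725, -0.053, -0.687], [-0.685, 0.057, -0.727]] [-0.068, -0.321, 1.58]
top [[467.4, 0.0, 318.4], [0.0, 467.4, 241.9], [0.0, 0.0, 1.0]] [[-0.001, -1.0, -0.011], [-0.994, 0.002, -0.112], [0.112, 0.01, -0.994]] [0.04, 0.568, 1.287]
wrist [[355.5, 0.0, 316.5], [0.0, 355.5, 243.0], [0.0, 0.0, 1.0]] [[0.354, 0.935, 0.0], [0.903, -0.341, 0.261], [0.244, -0.092, -0.965]] [-0.65, -0.032, 0.39]
```

View pics/a_top.png

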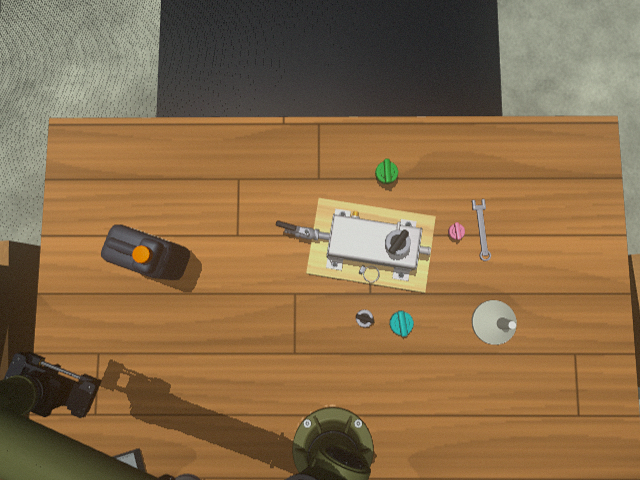

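View pics/a_scene.png

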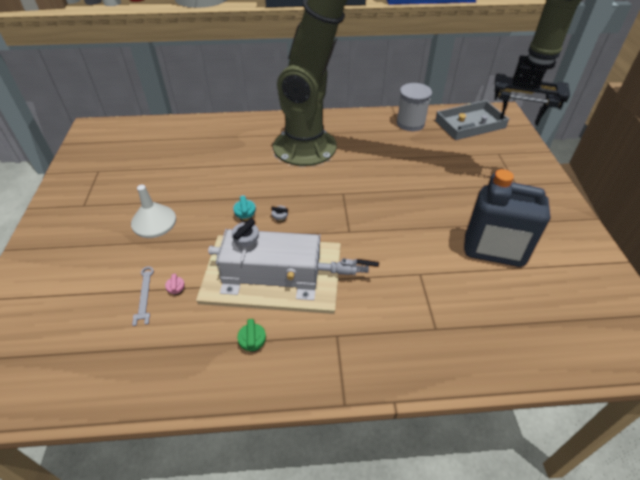

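View pics/a_wrist.png

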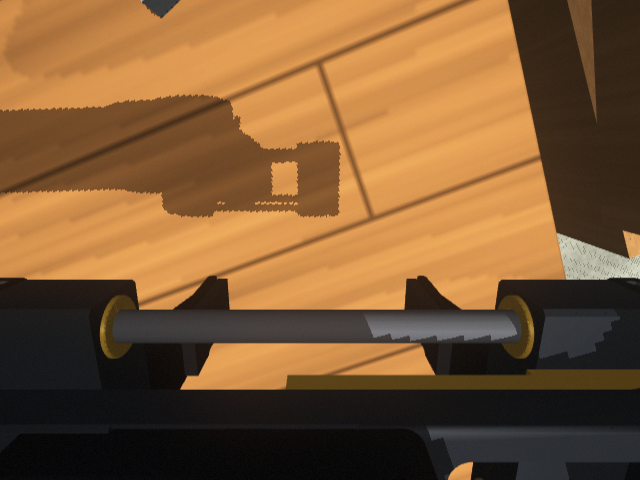

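Top view: five cap-like things. Grey/black at (400,243) on the tank's neck, a small grey/black one at (365,318) on the bench, green (387,172), pink (457,231) and turquoise (402,323). Of the two that aren't excluded by colour, the larger is the one on the neck. The drain lever sleeve is at (288,227). I'll confirm with an enlarged crop.

```bash
cat > h.py <<'E'
from bench import ctrl
import cv2,numpy as np
from scipy.spatial.transform import Rotation as Ro
def pts(d):
    K=d["intrinsics"];v,u=np.mgrid[0:480,0:640];z=d["depth"]
    c=np.stack([(u-K[0,2])/K[0,0]*z,(v-K[1,2])/K[1,1]*z,z],-1)
    return (c-d["t"])@d["R"]
def ray(d,u,v,h):
    K=d["intrinsics"];r=np.array([(u-K[0,2])/K[0,0],(v-K[1,2])/K[1,1],1])@d["R"];o=-d["R"].T@d["t"]
    return o+r*(h-o[2])/r[2]
def proj(d,X):
    c=d["R"]@np.array(X)+d["t"];return (d["intrinsics"]@c/c[2])[:2]
E
python3 - <<'E'
from h import *
d=ctrl.get_image("top");im=d["pixels"]
cv2.imwrite("pics/b.png",cv2.resize(im[190:340,265:465],None,fx=4,fy=4,interpolation=cv2.INTER_CUBIC))
P=pts(d);roi=np.zeros((480,640),bool);roi[190:300,265:445]=1
# tank top
for lo,hi,n in[(.104,.112,"top"),(.012,.024,"board"),(.155,.185,"bar"),(.07,.10,"lever")]:
    m=(P[...,2]>lo)&(P[...,2]<hi)&roi&(d["depth"]>0)
    if n in("bar","lever"): m&=im.max(2)<90
    if n=="lever": m[:,310:]=0
    q=P[m];print(n,m.sum(),q.mean(0).round(4),cv2.minAreaRect((q[:,:2]*1000).astype(np.float32)), np.percentile(q[:,2],[5,50,95]).round(4))
print(np.median(im[235:250,395:407].reshape(-1,3),0))
E
```

```text
top 2575 [ 0.5642 -0.0983  0.1072] ((564.102294921875, -110.67230224609375), (241.74334716796875, 110.68231964111328), 80.78328704833984) [0.1045 0.1071 0.1105]
board 4608 [ 0.558  -0.1049  0.0173] ((564.7666625976562, -110.75843811035156), (340.77435302734375, 220.9162139892578), 80.74728393554688) [0.0132 0.0172 0.0218]
bar 240 [ 0.554  -0.1641  0.1673] ((553.1630249023438, -163.48178100585938), (37.107574462890625, 63.26063919067383), 31.674026489257812) [0.1568 0.1698 0.1742]
lever 98 [0.6083 0.1285 0.0833] ((604.336669921875, 114.88916015625), (83.34432220458984, 13.461134910583496), 73.24014282226562) [0.0788 0.0834 0.0875]
[67. 73. 79.]
```

View pics/b.png

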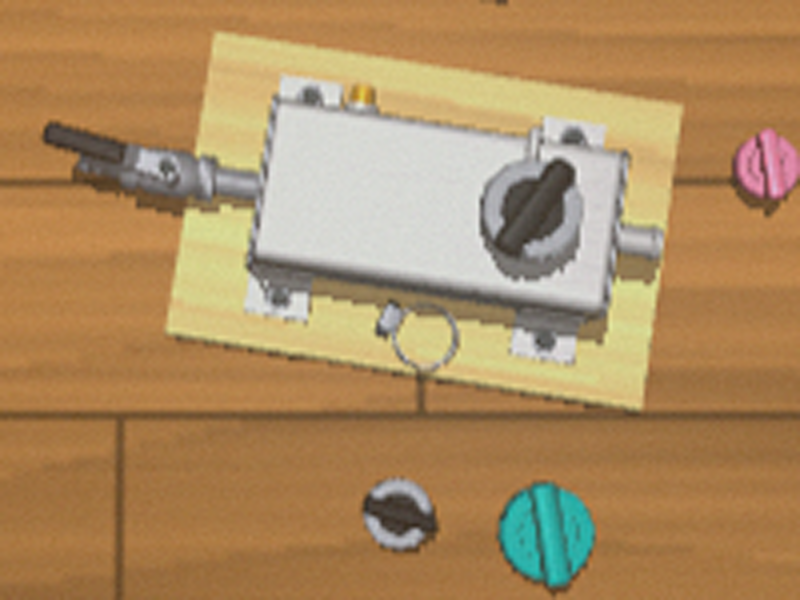

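The crop confirms it: the cap on the neck is the larger grey/black one, and the look-alikes lie off the tank. The lever sleeve is close to open. Next I'll measure the angles by rays onto the known planes.

```bash
python3 - <<'E'
from h import *
d=ctrl.get_image("top");im=d["pixels"]
dark=(im.max(2)<75)
def blob(y0,y1,x0,x1,h):
    m=np.zeros((480,640),np.uint8);m[y0:y1,x0:x1]=dark[y0:y1,x0:x1]
    n,l,st,c=cv2.connectedComponentsWithStats(m);i=1+np.argmax(st[1:,4]);v,u=np.where(l==i)
    q=np.array([ray(d,a,b,h)[:2] for a,b in zip(u,v)])
    w=np.linalg.svd(q-q.mean(0))[2][0]
    print(len(q),q.mean(0).round(4),cv2.minAreaRect((q*1000).astype(np.float32)),np.degrees(np.arctan2(w[1],w[0])))
blob(215,245,270,300,.085)
blob(222,262,380,420,.173)
ty=np.radians(80.77);Y=np.array([np.cos(ty),np.sin(ty)]);T=np.array([.5644,-.1107]);print("neck",T-.055*Y,"stem",T+.185*Y)
P=pts(d)
m=(P[...,2]>.03)&(P[...,2]<.3)&(d["depth"]>0);m[:,:95]=0;m[:,200:]=0;m[:215]=0;m[290:]=0
print("jug",P[m].min(0),P[m].max(0))
E
```

```text
19 [0.606  0.1385] ((605.992919921875, 138.5932159423828), (38.03199005126953, 6.114448547363281), 63.204139709472656) -113.04389396890069
55 [ 0.5537 -0.1712] ((553.669921875, -172.04164123535156), (10.461411476135254, 55.86212158203125), 56.468685150146484) 146.8212402672239
neck [ 0.55557811 -0.16498788] stem [0.59407364 0.0719047 ]
jug [0.46368461 0.40390306 0.03007791] [0.59865662 0.57856015 0.2686117 ]
```

```bash
cat >> h.py <<'E'
def cur():
    s=ctrl.get_state();R=Ro.from_rotvec(s["tool_rot"]).as_matrix();return np.array(s["position"]),R
def goalR(deg): # tool z down, y at deg
    a=np.radians(deg);y=np.array([np.cos(a),np.sin(a),0]);z=np.array([0,0,-1.]);return np.stack([np.cross(y,z),y,z],1)
def plan(pos,deg,n,grip,p0=None,R0=None):
    p,R=cur() if p0 is None else (np.array(p0),R0)
    G=goalR(deg);rv=Ro.from_matrix(R.T@G).as_rotvec();rows=[];dp=(np.array(pos)-p)/n
    for i in range(n):
        Ri=R@Ro.from_rotvec(rv*i/n).as_matrix();rows.append(" ".join("%.2f"%x for x in Ri.T@dp*100)+" "+" ".join("%.3f"%x for x in rv/n)+f" {grip}")
    print("; ".join(rows));return np.array(pos),G
def stat():
    s=ctrl.get_state();R=Ro.from_rotvec(s["tool_rot"]).as_matrix()
    print("t",s["time"],"pos",np.round(s["position"],4),"yang",np.degrees(np.arctan2(R[1,1],R[0,1])).round(1),"tiltz",R[:,2].round(3),"f",np.round(s["ft_force"],1),"tq",np.round(s["torque"],2),"w",round(s["grip_width"],3),"q",np.round(s["joint_positions"],2))
E
python3 - <<'E'
from h import *
stat()
p,R=plan([.42,.2,.44],25,12,1)
plan([.58,.115,.42],-15,6,1,p,R)
E
```

```text
t 0.25 pos [0.23   0.6078 0.4042] yang 69.3 tiltz [-0.    -0.001 -1.   ] f [ 0.8 -0.6  0.5] tq [-0.02 -0.    0.  ] w 1.004 q [-1.19  0.32 -0.07  1.45  0.02  1.37 -0.06]
-2.68 -2.62 -0.30 -0.000 0.000 0.064 1; -2.85 -2.44 -0.30 -0.000 0.000 0.064 1; -3.00 -2.25 -0.30 -0.000 0.000 0.064 1; -3.14 -2.05 -0.30 -0.000 0.000 0.064 1; -3.26 -1.85 -0.30 -0.000 0.000 0.064 1; -3.37 -1.64 -0.30 -0.000 0.000 0.064 1; -3.47 -1.41 -0.30 -0.000 0.000 0.064 1; -3.56 -1.19 -0.30 -0.000 0.000 0.064 1; -3.63 -0.96 -0.30 -0.000 0.000 0.064 1; -3.68 -0.72 -0.30 -0.000 0.000 0.064 1; -3.72 -0.48 -0.30 -0.000 0.000 0.064 1; -3.74 -0.24 -0.30 -0.000 0.000 0.064 1
-2.41 1.82 0.33 0.000 0.000 0.116 1; -2.18 2.09 0.33 0.000 0.000 0.116 1; -1.93 2.33 0.33 0.000 0.000 0.116 1; -1.64 2.53 0.33 0.000 0.000 0.116 1; -1.34 2.71 0.33 0.000 0.000 0.116 1; -1.02 2.84 0.33 0.000 0.000 0.116 1
```

Emit:
play_rows(
  targets="-2.7 -2.6 -0.3 0 0 0.064 1; -2.85 -2.45 -0.3 0 0 0.064 1; -3 -2.25 -0.3 0 0 0.064 1; -3.15 -2.05 -0.3 0 0 0.064 1; -3.25 -1.85 -0.3 0 0 0.064 1; -3.35 -1.65 -0.3 0 0 0.064 1; -3.45 -1.4 -0.3 0 0 0.064 1; -3.55 -1.2 -0.3 0 0 0.064 1; -3.65 -0.95 -0.3 0 0 0.064 1; -3.7 -0.7 -0.3 0 0 0.064 1; -3.7 -0.5 -0.3 0 0 0.064 1; -3.75 -0.25 -0.3 0 0 0.064 1; -2.4 1.8 0.3 0 0 0.116 1; -2.2 2.1 0.3 0 0 0.116 1; -1.9 2.3 0.3 0 0 0.116 1; -1.65 2.5 0.3 0 0 0.116 1; -1.35 2.7 0.3 0 0 0.116 1; -1 2.8 0.3 0 0 0.116 1; 0 0 0 0 0 0 1",
)

```text
time: 2.62
position: [0.5839, 0.0729, 0.4237]
tool_rot: [2.555, 1.825, 0.001]
ft_force: [0.1, -0.4, 0.3]
grip_width: 0.995
```

```bash
python3 - <<'E'
from h import *
d=ctrl.get_image("wrist");cv2.imwrite("pics/c.png",d["pixels"]);stat()
print(proj(d,[.594,.072,.08]),proj(d,[.6085,.128,.085]))
E
```

```text
t 2.675 pos [0.5832 0.0739 0.4239] yang -18.8 tiltz [ 0.001  0.    -1.   ] f [ 0.3  0.4 -0.2] tq [-0.12  0.09  0.07] w 1.003 q [-0.6   0.19  0.5   1.6  -0.09  1.37 -0.42]
[326.66871902 223.8032965 ] [322.26485468 160.48427336]
```

View pics/c.png

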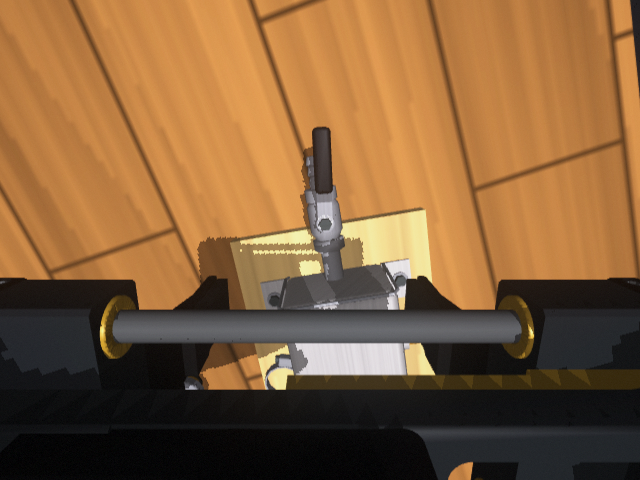

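The wrist view shows the stem bolt at (325,224) and the sleeve from (321,129) to (323,190), both within 2 px of my projections.

```bash
python3 - <<'E'
from h import *
d=ctrl.get_image("wrist");im=d["pixels"]
m=np.zeros((480,640),np.uint8);m[120:192,300:345]=(im.max(2)<80)[120:192,300:345]
n,l,st,c=cv2.connectedComponentsWithStats(m);i=1+np.argmax(st[1:,4]);v,u=np.where(l==i);print(st[i])
q=np.array([ray(d,a,b,.085)[:2] for a,b in zip(u,v)]);w=np.linalg.svd(q-q.mean(0))[2][0]
print(q.mean(0),np.degrees(np.arctan2(w[1],w[0])),"stem",ray(d,325,224,.08))
ctr=q.mean(0);dd=ctr-np.array([.594,.072]);print(np.degrees(np.arctan2(dd[1],dd[0])),np.linalg.norm(dd))
a=np.arctan2(dd[1],dd[0]);g=np.array([.594,.072])+.058*np.array([np.cos(a),np.sin(a)]);D=np.degrees(a)
p,R=plan([*g,.32],D-90,4,-.1)
plan([*g,.088+.164],D-90,4,-.1,p,R)
E
```

```text
[ 314  129   20   63 1094]
[0.60830366 0.12856735] -105.42661351851376 stem [0.59164091 0.07361322 0.08      ]
75.80959546698573 0.058347745716866475
1.46 0.18 2.60 0.000 -0.000 -0.020 -0.1; 1.46 0.21 2.60 0.000 -0.000 -0.020 -0.1; 1.46 0.23 2.60 0.000 -0.000 -0.020 -0.1; 1.45 0.26 2.60 0.000 -0.000 -0.020 -0.1
0.00 0.00 1.70 0.000 0.000 0.000 -0.1; 0.00 0.00 1.70 0.000 0.000 0.000 -0.1; 0.00 0.00 1.70 0.000 0.000 0.000 -0.1; 0.00 0.00 1.70 0.000 0.000 0.000 -0.1
```

Emit:
play_rows(
  targets="1.5 0.2 2.6 0 0 -0.02 0; 1.5 0.2 2.6 0 0 -0.02 0; 1.5 0.2 2.6 0 0 -0.02 0; 1.5 0.25 2.6 0 0 -0.02 0; 0 0 0 0 0 0 0; 0 0 0 0 0 0 0",
)

```text
time: 3.48
position: [0.6055, 0.1341, 0.3218]
tool_rot: [-2.463, -1.944, -0.011]
ft_force: [1.1, -0.4, 1.3]
grip_width: 0.51
```

```bash
python3 - <<'E'
from h import *
stat();plan([.6082,.1282,.252],-14.3,3,0)
E
```

```text
t 3.475 pos [0.6055 0.1341 0.3218] yang -13.4 tiltz [ 0.003  0.007 -1.   ] f [ 1.1 -0.4  1.3] tq [-0.13  0.09  0.  ] w 0.51 q [-0.62  0.32  0.44  1.65 -0.15  1.2  -0.38]
-0.19 0.13 2.32 0.000 -0.003 0.005 0; -0.18 0.13 2.32 0.000 -0.003 0.005 0; -0.17 0.13 2.33 0.000 -0.003 0.005 0
```

Emit:
play_rows(
  targets="-0.2 0.15 2.3 0 0 0 0; -0.15 0.15 2.3 0 0 0 0; -0.15 0.1 2.2 0 0 0 0; 0 0 0 0 0 0 0; 0 0 0 0 0 0 -0.7; 0 0 0 0 0 0 -1; 0 0 0 0 0 0 -1; 0 0 0 0 0 0 -1",
  newtons=10,
)

```text
time: 4.47
position: [0.61, 0.1265, 0.2641]
tool_rot: [-2.468, -1.942, -0.032]
ft_force: [-0.9, -0.0, -1.5]
grip_width: 0.192
```

```bash
python3 - <<'E'
from h import *
stat()
p,R=cur();c=np.array([.594,.072])
a=np.degrees(np.arctan2(p[1]-c[1],p[0]-c[0]));r=np.hypot(*(p[:2]-c));print(a,r)
p,R=p,goalR(a-90)
end=-9.23-3;n=11
for k in range(n):
    b=a+(end-a)*(k+1)/n;br=np.radians(b)
    p,R=plan([*(c+r*np.array([np.cos(br),np.sin(br)])),.252],b-90,1,-1,p,R)
E
```

```text
t 4.475 pos [0.61   0.1265 0.2641] yang -13.6 tiltz [ 0.016  0.014 -1.   ] f [-0.9 -0.  -1.5] tq [-0.08  0.3  -0.08] w 0.192 q [-0.6   0.38  0.43  1.71 -0.19  1.08 -0.34]
73.65776114725699 0.05683663699595631
-0.05 0.77 1.21 0.000 0.000 0.136 -1
-0.05 0.77 0.00 0.000 0.000 0.136 -1
-0.05 0.77 0.00 0.000 0.000 0.136 -1
-0.05 0.77 0.00 0.000 0.000 0.136 -1
-0.05 0.77 0.00 0.000 0.000 0.136 -1
-0.05 0.77 0.00 0.000 0.000 0.136 -1
-0.05 0.77 0.00 0.000 0.000 0.136 -1
-0.05 0.77 0.00 0.000 0.000 0.136 -1
-0.05 0.77 0.00 0.000 0.000 0.136 -1
-0.05 0.77 0.00 0.000 0.000 0.136 -1
-0.05 0.77 0.00 0.000 0.000 0.136 -1
```

Gripped at the sleeve width (16.7 mm) but 10 mm too high. I'll open slightly, lower and regrip.

Emit:
play_rows(
  targets="0 0 0 0 0 0 -0.2; 0 0 0.6 0 -0.01 0 -0.2; 0 0 0.4 0 0 0 -0.2; 0 0 0 0 0 0 -1; 0 0 0 0 0 0 -1",
)

```text
time: 5.1
position: [0.6111, 0.1265, 0.2539]
tool_rot: [2.463, 1.938, 0.022]
ft_force: [0.8, 0.8, 0.4]
grip_width: 0.25
```

```bash
python3 - <<'E'
from h import *
stat()
E
```

```text
t 5.1 pos [0.6111 0.1265 0.2539] yang -13.6 tiltz [ 0.016  0.003 -1.   ] f [0.8 0.8 0.4] tq [-0.06  0.1  -0.02] w 0.25 q [-0.6   0.39  0.43  1.71 -0.19  1.06 -0.34]
```

Emit:
play_rows(
  targets="0 0 0 0 0 0 -1; -0.05 0.8 0 0 0 0.136 -1; -0.05 0.8 0 0 0 0.136 -1; -0.05 0.8 0 0 0 0.136 -1; -0.05 0.8 0 0 0 0.136 -1; -0.05 0.8 0 0 0 0.136 -1; 0 0 0 0 0 0 -1",
)

```text
time: 5.98
position: [0.6407, 0.1047, 0.2538]
tool_rot: [-2.982, -0.977, -0.003]
ft_force: [0.3, -0.5, -0.3]
grip_width: 0.182
```

```bash
cat > arc.py <<'E'
from h import *
import sys
stat();n=int(sys.argv[1])
p,R=cur();c=np.array([.594,.072])
a=np.degrees(np.arctan2(p[1]-c[1],p[0]-c[0]));r=np.hypot(*(p[:2]-c));print(a,r)
end=-9.23-float(sys.argv[2])
for k in range(n):
    b=a+(end-a)*(k+1)/n;br=np.radians(b)
    p,R=plan([*(c+.057*np.array([np.cos(br),np.sin(br)])),.253],b-90,1,-1,p,R)
E
python3 arc.py 7 3
```

```text
t 5.975 pos [0.6407 0.1047 0.2538] yang -53.7 tiltz [ 0.001  0.004 -1.   ] f [ 0.3 -0.5 -0.3] tq [-0.2   0.12 -0.09] w 0.182 q [-0.64  0.47  0.56  1.64 -0.28  1.11 -0.94]
35.036816575553786 0.05700973927145397
-0.06 0.67 0.07 -0.003 -0.003 0.140 -1
-0.04 0.67 0.00 0.000 0.000 0.118 -1
-0.04 0.67 0.00 0.000 0.000 0.118 -1
-0.04 0.67 0.00 0.000 0.000 0.118 -1
-0.04 0.67 0.00 0.000 0.000 0.118 -1
-0.04 0.67 0.00 0.000 0.000 0.118 -1
-0.04 0.67 0.00 0.000 0.000 0.118 -1
```

Working well, width 0.182 × 87 = 15.8 mm. Carrying on to the stop.

Emit:
play_rows(
  targets="-0.05 0.7 0 0 0 0.14 -1; -0.05 0.7 0 0 0 0.12 -1; -0.05 0.7 0 0 0 0.12 -1; -0.05 0.7 0 0 0 0.12 -1; -0.05 0.7 0 0 0 0.12 -1; -0.05 0.7 0 0 0 0.12 -1; -0.05 0.7 0 0 0 0.1 -1; 0 0 0 0 0 0 -1",
)

```text
time: 6.98
position: [0.6498, 0.061, 0.2538]
tool_rot: [-3.12, 0.316, -0.007]
ft_force: [-0.9, -2.7, -0.2]
grip_width: 0.187
```

```bash
python3 arc.py 2 4
```

```text
t 6.975 pos [0.6498 0.061  0.2538] yang -101.6 tiltz [ 0.005  0.006 -1.   ] f [-0.9 -2.7 -0.2] tq [-0.6   0.28  0.17] w 0.187 q [-0.69  0.52  0.74  1.64 -0.39  1.13 -1.63]
-11.189905468036597 0.05693215004618942
0.01 0.10 0.08 -0.007 -0.004 0.012 -1
-0.00 0.10 0.00 0.000 0.000 0.018 -1
```

Emit:
play_rows(
  targets="0 0.6 0 0 0 0.03 -1; 0 0.6 0 0 0 0.02 -1; 0 0 0 0 0 0 -1",
)

```text
time: 7.35
position: [0.6487, 0.0588, 0.2537]
tool_rot: [-3.1, 0.371, -0.013]
ft_force: [0.6, -3.3, -0.7]
grip_width: 0.19
```

```bash
python3 arc.py 2 4
```

```text
t 7.35 pos [0.6487 0.0588 0.2537] yang -103.6 tiltz [ 0.011  0.018 -1.   ] f [ 0.6 -3.3 -0.7] tq [-0.98  0.36  0.19] w 0.19 q [-0.69  0.52  0.74  1.65 -0.4   1.12 -1.65]
-13.53027754200468 0.05621184998595516
0.08 -0.01 0.07 -0.020 -0.006 -0.004 -1
-0.00 -0.01 0.00 0.000 0.000 -0.003 -1
```

At the stop, with the arm only yielding about 2 mm. I'll release, lift and look.

Emit:
play_rows(
  targets="0 0 0 0 0 0 -0.2; 0 0 0 0 0 0 0; 0 0 -1.5 0 0 0 0.2; 0 0 -5 0 0 0 0.5; 0 0 -5 0 0 0 1; 0 0 -4 0 0 0 1; 0 0 0 0 0 0 1",
)

```text
time: 8.22
position: [0.6467, 0.052, 0.4181]
tool_rot: [-3.101, 0.376, -0.018]
ft_force: [-0.1, -0.1, 0.2]
grip_width: 0.909
```

```bash
python3 - <<'E'
from h import *
stat()
d=ctrl.get_image("top");cv2.imwrite("pics/d.png",cv2.resize(d["pixels"][170:320,265:465],None,fx=4,fy=4,interpolation=cv2.INTER_CUBIC))
d=ctrl.get_image("wrist");cv2.imwrite("pics/dw.png",d["pixels"])
p,R=plan([.60,-.06,.43],-20,8,1); plan([.54,-.10,.43],51,9,1,p,R)
E
```

```text
t 8.225 pos [0.6467 0.052  0.4181] yang -103.8 tiltz [ 0.013  0.016 -1.   ] f [-0.1 -0.1  0.2] tq [-0.06  0.15  0.04] w 0.909 q [-0.73  0.38  0.82  1.47 -0.3   1.4  -1.72]
-0.22 1.50 -0.22 -0.001 -0.002 -0.183 1; -0.49 1.44 -0.22 -0.001 -0.002 -0.183 1; -0.74 1.32 -0.22 -0.001 -0.002 -0.183 1; -0.97 1.17 -0.21 -0.001 -0.002 -0.183 1; -1.17 0.97 -0.21 -0.001 -0.002 -0.183 1; -1.33 0.74 -0.21 -0.001 -0.002 -0.183 1; -1.44 0.49 -0.20 -0.001 -0.002 -0.183 1; -1.50 0.22 -0.20 -0.001 -0.002 -0.183 1
-0.65 -0.47 0.00 0.000 0.000 -0.138 1; -0.57 -0.56 0.00 0.000 0.000 -0.138 1; -0.49 -0.63 0.00 0.000 0.000 -0.138 1; -0.40 -0.69 0.00 0.000 0.000 -0.138 1; -0.30 -0.74 0.00 0.000 0.000 -0.138 1; -0.20 -0.78 0.00 0.000 0.000 -0.138 1; -0.09 -0.80 0.00 0.000 0.000 -0.138 1; 0.02 -0.80 0.00 0.000 0.000 -0.138 1; 0.13 -0.79 0.00 0.000 0.000 -0.138 1
```

View pics/d.png

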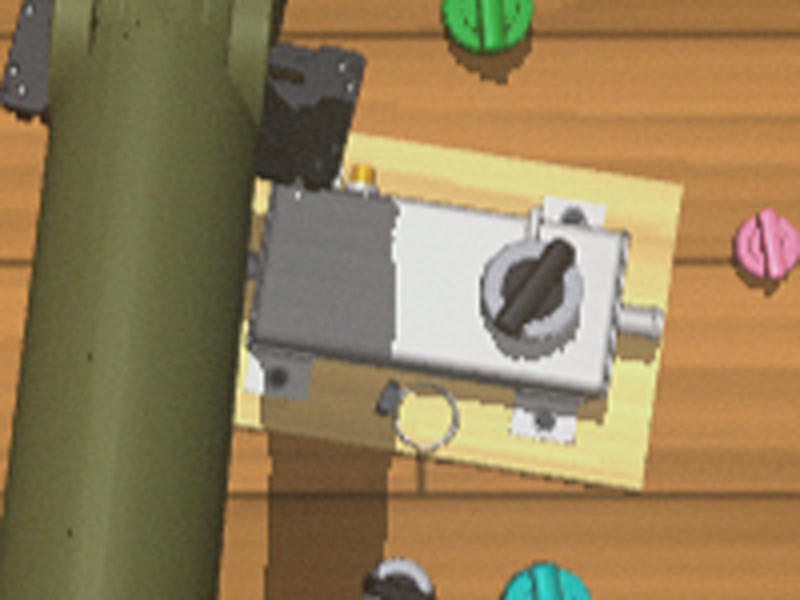

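View pics/dw.png

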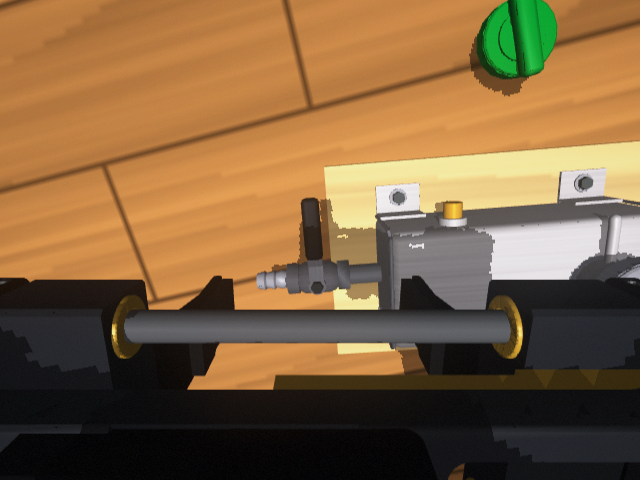

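The wrist view shows the sleeve (310,200–262) square to the pipe, pointing to tank +x, so the lever is shut. Next I'll move to look at the cap.

```bash
python3 - <<'E'
from h import *
stat()
plan([.60,-.21,.45],51,16,1)
E
```

```text
t 8.325 pos [0.6459 0.0526 0.4142] yang -103.8 tiltz [ 0.007  0.015 -1.   ] f [-0.5  0.5  0.2] tq [-0.06  0.21 -0.01] w 0.967 q [-0.73  0.39  0.81  1.47 -0.3   1.4  -1.72]
0.11 1.66 -0.25 -0.000 -0.001 -0.169 1; -0.17 1.65 -0.25 -0.000 -0.001 -0.169 1; -0.44 1.60 -0.25 -0.000 -0.001 -0.169 1; -0.71 1.51 -0.25 -0.000 -0.001 -0.169 1; -0.95 1.37 -0.25 -0.000 -0.001 -0.169 1; -1.17 1.19 -0.25 -0.000 -0.001 -0.169 1; -1.35 0.97 -0.24 -0.000 -0.001 -0.169 1; -1.49 0.73 -0.24 -0.000 -0.001 -0.169 1; -1.60 0.47 -0.24 -0.000 -0.001 -0.169 1; -1.65 0.20 -0.24 -0.000 -0.001 -0.169 1; -1.66 -0.08 -0.24 -0.000 -0.001 -0.169 1; -1.62 -0.36 -0.23 -0.000 -0.001 -0.169 1; -1.54 -0.63 -0.23 -0.000 -0.001 -0.169 1; -1.41 -0.88 -0.23 -0.000 -0.001 -0.169 1; -1.25 -1.11 -0.23 -0.000 -0.001 -0.169 1; -1.04 -1.30 -0.23 -0.000 -0.001 -0.169 1
```

Emit:
play_rows(
  targets="0.1 1.65 -0.25 0 0 -0.17 1; -0.15 1.65 -0.25 0 0 -0.17 1; -0.45 1.6 -0.25 0 0 -0.17 1; -0.7 1.5 -0.25 0 0 -0.17 1; -0.95 1.35 -0.25 0 0 -0.17 1; -1.15 1.2 -0.25 0 0 -0.17 1; -1.35 0.95 -0.25 0 0 -0.17 1; -1.5 0.75 -0.25 0 0 -0.17 1; -1.6 0.45 -0.25 0 0 -0.17 1; -1.65 0.2 -0.25 0 0 -0.17 1; -1.65 -0.1 -0.25 0 0 -0.17 1; -1.6 -0.35 -0.25 0 0 -0.17 1; -1.55 -0.65 -0.25 0 0 -0.17 1; -1.4 -0.9 -0.25 0 0 -0.17 1; -1.25 -1.1 -0.25 0 0 -0.17 1; -1.05 -1.3 -0.25 0 0 -0.17 1; 0 0 0 0 0 0 1",
)

```text
time: 10.45
position: [0.6058, -0.2165, 0.4225]
tool_rot: [-0.876, -2.968, -0.005]
ft_force: [-0.0, -0.4, 0.6]
grip_width: 0.999
```

```bash
python3 - <<'E'
from h import *
d=ctrl.get_image("wrist");cv2.imwrite("pics/e.png",d["pixels"]);stat()
print(proj(d,[.5556,-.165,.173]))
E
```

```text
t 10.5 pos [ 0.6061 -0.2152  0.4222] yang 57.2 tiltz [-0.045  0.018 -0.999] f [0.2 0.1 0.1] tq [-0.03 -0.06  0.02] w 0.999 q [-0.08  0.34  0.49  1.44 -0.16  1.45  1.41]
[344.94956905 167.93839444]
```

View pics/e.png

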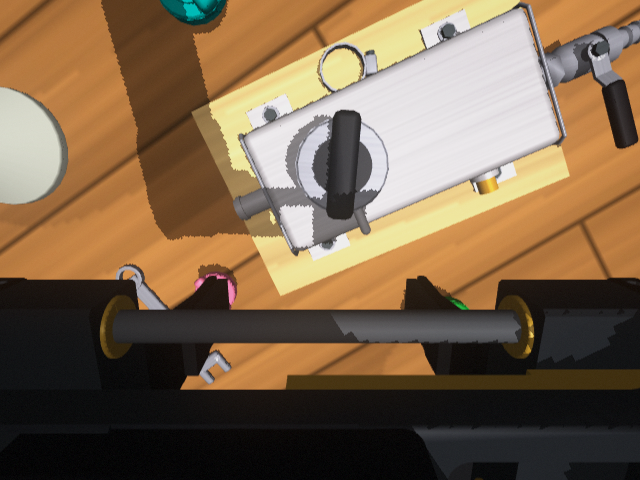

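The bar runs from (347,112) to (340,217). The shut lever shows at (620,113). I'll measure the bar next.

```bash
cat > bar.py <<'E'
from h import *
def bar(d,h,u0,v0,top=True):
    im=d["pixels"];P=pts(d)
    m=((P[...,2]>h-.006)&(P[...,2]<h+.008)&(im.max(2)<90)&(d["depth"]>0)).astype(np.uint8)
    n,l,st,c=cv2.connectedComponentsWithStats(m);i=1+np.argmin([abs(c[k]-(u0,v0)).sum()+(1e4 if st[k,4]<60 else 0) for k in range(1,n)])
    v,u=np.where(l==i);q=np.array([ray(d,a,b,h)[:2] for a,b in zip(u,v)]);w=np.linalg.svd(q-q.mean(0),full_matrices=False)[2][0]
    r=cv2.minAreaRect((q*1000).astype(np.float32))
    print("bar",len(q),q.mean(0).round(4),r,"ang",np.degrees(np.arctan2(w[1],w[0])).round(1)," medz",np.median(P[v,u,2]).round(4))
    w=w*np.sign(w[0]);s=(q-q.mean(0))@w
    for lo,hi in[(-.04,-.015),(-.01,.01),(.015,.04)]:
        k=(s>lo)&(s<hi);print(" z along",np.median(P[v,u,2][k]).round(4))
E
python3 - <<'E'
from bar import *
bar(ctrl.get_image("wrist"),.173,344,165)
bar(ctrl.get_image("top"),.173,400,240)
stat()
E
```

```text
bar 2916 [ 0.5531 -0.1648] ((553.8709716796875, -165.42967224121094), (17.701946258544922, 68.05944061279297), 53.35551834106445) ang -36.6  medz 0.1733
 z along 0.1733
 z along 0.1734
 z along 0.1732
bar 161 [ 0.5561 -0.1649] ((554.6273193359375, -163.70481872558594), (17.26007843017578, 67.77854919433594), 53.45225524902344) ang 144.5  medz 0.1713
 z along 0.1713
 z along 0.1714
 z along 0.1718
t 10.6 pos [ 0.6067 -0.2138  0.4228] yang 57.3 tiltz [-0.044  0.018 -0.999] f [ 0.1  0.3 -0.4] tq [-0.03 -0.08 -0.02] w 0.998 q [-0.08  0.34  0.49  1.44 -0.16  1.45  1.41]
```

```bash
python3 - <<'E'
from h import *
plan([.555,-.165,.395],53.4,4,0.1)
E
```

```text
1.71 0.33 0.77 -0.003 -0.012 0.017 0.1; 1.73 0.30 0.75 -0.003 -0.012 0.017 0.1; 1.74 0.27 0.73 -0.003 -0.012 0.017 0.1; 1.75 0.24 0.71 -0.003 -0.012 0.017 0.1
```

Emit:
play_rows(
  targets="1.7 0.35 0.75 0 -0.012 0.017 0.1; 1.7 0.3 0.75 0 -0.012 0.017 0.1; 1.7 0.25 0.7 0 -0.012 0.017 0.1; 1.7 0.25 0.7 0 -0.012 0.017 0.1; 0 0 0 0 0 0 0.1; 0 0 0 0 0 0 0.1",
)

```text
time: 11.35
position: [0.5563, -0.1577, 0.3934]
tool_rot: [-0.99, -2.979, 0.014]
ft_force: [0.4, 0.2, 0.2]
grip_width: 0.557
```

```bash
python3 - <<'E'
from h import *
stat();plan([.555,-.165,.343],53.4,4,0.1)
E
```

```text
t 11.35 pos [ 0.5563 -0.1577  0.3934] yang 53.2 tiltz [-0.004 -0.008 -1.   ] f [0.4 0.2 0.2] tq [-0.04 -0.   -0.03] w 0.557 q [-0.19  0.18  0.48  1.67 -0.08  1.32  1.23]
-0.08 -0.16 1.26 -0.002 0.000 -0.001 0.1; -0.08 -0.16 1.26 -0.002 0.000 -0.001 0.1; -0.08 -0.16 1.26 -0.002 0.000 -0.001 0.1; -0.08 -0.16 1.26 -0.002 0.000 -0.001 0.1
```

Emit:
play_rows(
  targets="-0.1 -0.2 1.3 0 0 0 0.1; -0.1 -0.2 1.3 0 0 0 0.1; -0.1 -0.2 1.1 0 0 0 0.1; -0.05 -0.1 0.6 0 0 0 0.1; 0 0 0 0 0 0 0.1; 0 0 0 0 0 0 0.1",
)

```text
time: 12.1
position: [0.5553, -0.1678, 0.3466]
tool_rot: [-0.994, -2.977, 0.016]
ft_force: [0.4, 0.3, 0.6]
grip_width: 0.554
```

```bash
python3 - <<'E'
from h import *
stat();plan([.555,-.165,.342],53.4,1,0.1)
E
```

```text
t 12.1 pos [ 0.5553 -0.1678  0.3466] yang 53.1 tiltz [-0.006 -0.009 -1.   ] f [0.4 0.3 0.6] tq [ 0.   -0.02  0.  ] w 0.554 q [-0.18  0.22  0.48  1.72 -0.1   1.23  1.26]
0.19 0.21 0.46 -0.011 0.000 -0.006 0.1
```

Emit:
play_rows(
  targets="0.2 0.2 0.5 -0.01 0 -0.005 0.1; 0 0 0 0 0 0 0.1",
)

```text
time: 12.35
position: [0.555, -0.1646, 0.3418]
tool_rot: [0.986, 2.981, 0.0]
ft_force: [-0.3, 0.0, -0.0]
grip_width: 0.554
```

```bash
python3 - <<'E'
from h import *
stat();plan([.555,-.165,.342],53.4,1,0.1)
E
```

```text
t 12.35 pos [ 0.555  -0.1646  0.3418] yang 53.4 tiltz [ 0.001 -0.    -1.   ] f [-0.3  0.  -0. ] tq [-0.05 -0.01 -0.05] w 0.554 q [-0.18  0.22  0.48  1.73 -0.11  1.21  1.26]
-0.02 -0.03 -0.02 0.001 0.001 -0.000 0.1
```

Emit:
play_rows(
  targets="0 0 0 0 0 0 -1; 0 0 0 0 0 0 -1; 0 0 0 0 0 0 -1; 0 0 0 0 0 0 -1; 0 0 0 0 0 0.12 -1; 0 0 0 0 0 0.12 -1; 0 0 0 0 0 0.12 -1; 0 0 0 0 0 0.12 -1; 0 0 0 0 0 0 -1",
  newtons=25,
)

```text
time: 13.48
position: [0.5551, -0.1647, 0.3424]
tool_rot: [1.685, 2.649, 0.002]
ft_force: [0.1, -0.2, 0.6]
grip_width: 0.204
```

```bash
python3 - <<'E'
from h import *
stat();plan([.5552,-.165,.341],-9.2,5,-1)
E
```

```text
t 13.475 pos [ 0.5551 -0.1647  0.3424] yang 25.1 tiltz [ 0.002 -0.    -1.   ] f [ 0.1 -0.2  0.6] tq [-0.12  0.    0.01] w 0.204 q [-0.22  0.22  0.54  1.73 -0.12  1.21  0.78]
-0.01 -0.00 0.03 0.000 0.000 0.120 -1; -0.01 -0.00 0.03 0.000 0.000 0.120 -1; -0.01 0.00 0.03 0.000 0.000 0.120 -1; -0.01 0.00 0.03 0.000 0.000 0.120 -1; -0.01 0.00 0.03 0.000 0.000 0.120 -1
```

Emit:
play_rows(
  targets="0 0 0 0 0 0.12 -1; 0 0 0 0 0 0.12 -1; 0 0 0 0 0 0.12 -1; 0 0 0 0 0 0.12 -1; 0 0 0 0 0 0.12 -1; 0 0 0 0 0 0 -1",
)

```text
time: 14.22
position: [0.555, -0.1653, 0.3419]
tool_rot: [2.395, 2.029, 0.001]
ft_force: [1.1, 0.1, -1.5]
grip_width: 0.207
```

```bash
python3 - <<'E'
from h import *
stat();plan([.5552,-.165,.341],-9.2,1,-1)
d=ctrl.get_image("wrist");cv2.imwrite("pics/f.png",d["pixels"])
E
```

```text
t 14.225 pos [ 0.555  -0.1653  0.3419] yang -9.5 tiltz [ 0.002 -0.002 -1.   ] f [ 1.1  0.1 -1.5] tq [-0.17 -0.08  0.06] w 0.207 q [-0.28  0.23  0.61  1.74 -0.14  1.21  0.2 ]
0.04 0.02 0.09 0.002 0.001 -0.005 -1
```

View pics/f.png

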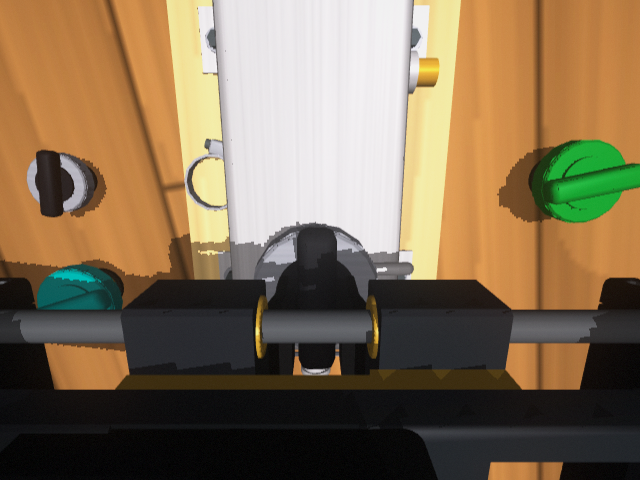

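The bar at (317,250) now lies along the tank. Pushing down until it drops into the notches.

Emit:
play_rows(
  targets="0 0 0.3 0 0 0 -1; 0 0 0.3 0 0 0 -1; 0 0 0.3 0 0 0 -1; 0 0 0 0 0 0 -1",
  newtons=40,
)

```text
time: 14.78
position: [0.555, -0.1656, 0.3343]
tool_rot: [2.39, 2.036, 0.003]
ft_force: [-2.6, 0.8, 5.0]
grip_width: 0.202
```

```bash
python3 - <<'E'
from h import *
stat()
E
```

```text
t 14.775 pos [ 0.555  -0.1656  0.3343] yang -9.1 tiltz [ 0.003 -0.001 -1.   ] f [-2.6  0.8  5. ] tq [-0.01  0.59  0.  ] w 0.202 q [-0.28  0.24  0.61  1.75 -0.15  1.2   0.21]
```

Emit:
play_rows(
  targets="0 0 0.35 0 0 0 -1; 0 0 0.35 0 0 0 -1; 0 0 0.3 0 0 0 -1; 0 0 0.2 0 0 0 -1",
)

```text
time: 15.28
position: [0.5548, -0.1664, 0.3292]
tool_rot: [2.389, 2.04, 0.008]
ft_force: [-4.9, 0.6, 12.5]
grip_width: 0.2
```

```bash
python3 - <<'E'
from h import *
stat()
E
```

```text
t 15.275 pos [ 0.5548 -0.1664  0.3292] yang -9.0 tiltz [ 0.004  0.003 -1.   ] f [-4.9  0.6 12.5] tq [0.25 1.21 0.03] w 0.2 q [-0.28  0.24  0.61  1.75 -0.15  1.19  0.21]
```

Emit:
play_rows(
  targets="0 -0.05 0.35 0 0 0 -1; 0 -0.05 0.35 0 0 0 -1; 0 0 0.35 0 0 0 -1",
)

```text
time: 15.65
position: [0.554, -0.1672, 0.3289]
tool_rot: [-2.387, -2.042, -0.018]
ft_force: [-8.4, 2.1, 21.2]
grip_width: 0.206
```

```bash
python3 - <<'E'
from h import *
stat()
E
```

```text
t 15.65 pos [ 0.554  -0.1672  0.3289] yang -8.9 tiltz [ 0.008  0.008 -1.   ] f [-8.4  2.1 21.2] tq [0.42 2.2  0.02] w 0.206 q [-0.27  0.24  0.61  1.75 -0.16  1.19  0.22]
```

Bottomed (force jumped to 21 N with no travel). Turning clockwise while holding it down.

Emit:
play_rows(
  targets="0 0 0.25 0 0 0.12 -1; 0 0 0.25 0 0 0.12 -1; 0 0 0.25 0 0 0.12 -1; 0 0 0.25 0 0 0.12 -1",
)

```text
time: 16.15
position: [0.5534, -0.1683, 0.329]
tool_rot: [-2.806, -1.4, -0.023]
ft_force: [-7.5, 2.0, 16.3]
grip_width: 0.201
```

```bash
python3 - <<'E'
from h import *
stat();plan([.5548,-.1655,.328],-99.2,7,-1)
E
```

```text
t 16.15 pos [ 0.5534 -0.1683  0.329 ] yang -37.0 tiltz [ 0.011  0.012 -1.   ] f [-7.5  2.  16.3] tq [0.09 1.67 0.32] w 0.201 q [-0.33  0.25  0.67  1.76 -0.18  1.19 -0.25]
0.04 -0.01 0.01 -0.001 -0.002 0.155 -1; 0.04 -0.02 0.01 -0.001 -0.002 0.155 -1; 0.04 -0.02 0.01 -0.001 -0.002 0.155 -1; 0.04 -0.03 0.01 -0.001 -0.002 0.155 -1; 0.03 -0.03 0.01 -0.001 -0.002 0.155 -1; 0.03 -0.04 0.01 -0.001 -0.002 0.155 -1; 0.02 -0.04 0.01 -0.001 -0.002 0.155 -1
```

Emit:
play_rows(
  targets="0.1 -0.03 0.25 -0.002 -0.004 0.14 -1; 0.1 -0.05 0.25 -0.002 -0.004 0.14 -1; 0.1 -0.05 0.25 -0.002 -0.004 0.14 -1; 0.05 -0.05 0.25 -0.002 -0.004 0.14 -1; 0.05 -0.05 0.25 -0.002 -0.002 0.14 -1",
)

```text
time: 16.77
position: [0.5546, -0.1655, 0.3288]
tool_rot: [3.122, 0.329, 0.002]
ft_force: [-7.5, 1.6, 17.2]
grip_width: 0.196
```

```bash
python3 - <<'E'
from h import *
stat();plan([.5548,-.1655,.328],-99.2,3,-1)
E
```

```text
t 16.775 pos [ 0.5546 -0.1655  0.3288] yang -78.0 tiltz [ 0.002 -0.003 -1.   ] f [-7.5  1.6 17.2] tq [0.14 1.89 0.31] w 0.196 q [-0.42  0.27  0.78  1.76 -0.2   1.19 -0.95]
0.01 0.00 0.03 0.001 -0.001 0.124 -1; 0.01 -0.00 0.03 0.001 -0.001 0.124 -1; 0.01 -0.00 0.03 0.001 -0.001 0.124 -1
```

Emit:
play_rows(
  targets="0 0 0.25 0 0 0.13 -1; 0 0 0.25 0 0 0.13 -1; 0 0 0.25 0 0 0.1 -1; 0 0 0.2 0 0 0.08 -1; 0 0 0.2 0 0 0.05 -1",
)

```text
time: 17.4
position: [0.5542, -0.1668, 0.3286]
tool_rot: [-3.108, 0.448, -0.001]
ft_force: [-4.8, 0.9, 12.6]
grip_width: 0.206
```

```bash
python3 - <<'E'
from h import *
stat()
E
```

```text
t 17.4 pos [ 0.5542 -0.1668  0.3286] yang -106.4 tiltz [ 0.001  0.002 -1.   ] f [-4.8  0.9 12.6] tq [0.26 1.53 1.06] w 0.206 q [-0.48  0.29  0.86  1.76 -0.24  1.2  -1.41]
```

Torque rose to 1.06 N·m at about 97° of turn, so it's on the stop. Easing up so the ears spring into the recess, then releasing.

Emit:
play_rows(
  targets="0 0 0 0 0 -0.04 -1; 0 0 -0.2 0 0 0 -1; 0 0 -0.1 0 0 0 -1; 0 0 0 0 0 0 -0.3; 0 0 0 0 0 0 0; 0 0 0 0 0 0 0",
)

```text
time: 18.15
position: [0.5542, -0.1664, 0.3312]
tool_rot: [-3.117, 0.382, -0.001]
ft_force: [-0.4, -0.7, 0.5]
grip_width: 0.444
```

```bash
python3 - <<'E'
from h import *
stat()
E
```

```text
t 18.15 pos [ 0.5542 -0.1664  0.3312] yang -104.0 tiltz [ 0.001  0.002 -1.   ] f [-0.4 -0.7  0.5] tq [-0.03  0.18  0.01] w 0.444 q [-0.48  0.28  0.85  1.75 -0.23  1.21 -1.38]
```

Emit:
play_rows(
  targets="0 0 -2 0 0 0 0.3; 0 0 -3 0 0 0 0.5; 0 0 -3 0 0 0 1; -2 0 -1 0 0 0 1; -2 0 0 0 0 0 1; -2 0 0 0 0 0 1; 0 0 0 0 0 0 1",
)

```text
time: 19.02
position: [0.495, -0.1542, 0.4333]
tool_rot: [-3.115, 0.389, -0.016]
ft_force: [1.3, 1.7, 0.3]
grip_width: 0.999
```

```bash
python3 - <<'E'
from bar import *
stat()
d=ctrl.get_image("wrist");cv2.imwrite("pics/g.png",d["pixels"]);print(proj(d,[.555,-.165,.163]))
bar(d,.1635,*proj(d,[.555,-.165,.163]))
E
```

```text
t 19.025 pos [ 0.495  -0.1542  0.4333] yang -104.2 tiltz [ 0.01   0.001 -1.   ] f [1.3 1.7 0.3] tq [-0.08  0.14  0.03] w 0.999 q [-0.61  0.    0.87  1.76 -0.01  1.37 -1.55]
[312.4103477  166.11644417]
bar 2511 [ 0.556 -0.166] ((555.095458984375, -165.76068115234375), (17.7006893157959, 68.7220458984375), 78.00902557373047) ang 168.1  medz 0.1638
 z along 0.1638
 z along 0.1639
 z along 0.1637
```

View pics/g.png

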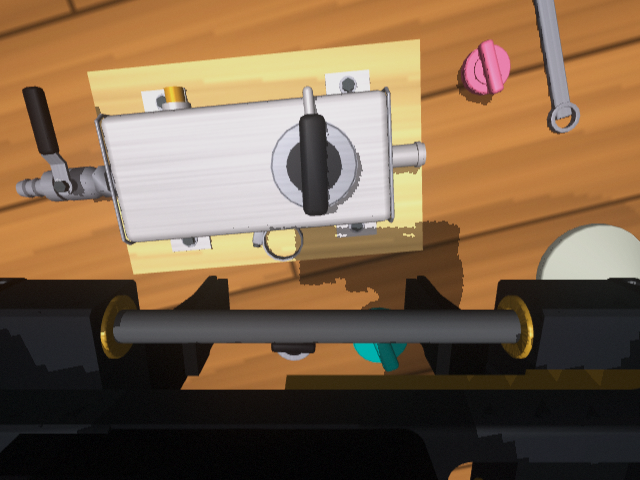

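Bar top is now at 0.1638 m, against 0.1733 m before, so 9.5 mm down: locked. It is level and square within 3°. I'll check the lever angle too, from the sleeve (35,120) and stem (65,187).

```bash
python3 - <<'E'
from h import *
stat()
for n,(y0,y1,x0,x1) in {"wrist":(80,156,15,60),"top":(190,245,270,320)}.items():
    d=ctrl.get_image(n);im=d["pixels"];P=pts(d)
    m=np.zeros((480,640),np.uint8);m[y0:y1,x0:x1]=((im.max(2)<80)&(P[...,2]>.07)&(P[...,2]<.095))[y0:y1,x0:x1]
    k,l,st,c=cv2.connectedComponentsWithStats(m)
    if k<2: print(n,"none");continue
    i=1+np.argmax(st[1:,4]);v,u=np.where(l==i)
    q=np.array([ray(d,a,b,.085)[:2] for a,b in zip(u,v)]);w=np.linalg.svd(q-q.mean(0),full_matrices=False)[2][0]
    dd=q.mean(0)-[.594,.072];print(n,len(q),q.mean(0),"axis",np.degrees(np.arctan(w[1]/w[0])),"from stem",np.degrees(np.arctan2(dd[1],dd[0])),np.hypot(*dd))
cv2.imwrite("pics/h.png",ctrl.get_image("top")["pixels"])
E
```

```text
t 19.075 pos [ 0.4957 -0.1541  0.4333] yang -104.2 tiltz [ 0.011  0.    -1.   ] f [-0.1 -0.6  0.6] tq [ 0.01  0.14 -0.03] w 0.995 q [-0.6   0.    0.87  1.76 -0.01  1.37 -1.55]
wrist 1386 [0.64944376 0.05998958] axis -8.661047933683593 from stem -12.222761086437785 0.056729714505108934
top 14 [0.66584789 0.05768199] axis 9.085481543104228 from stem -11.27038577432804 0.07326066721627181
```

View pics/h.png

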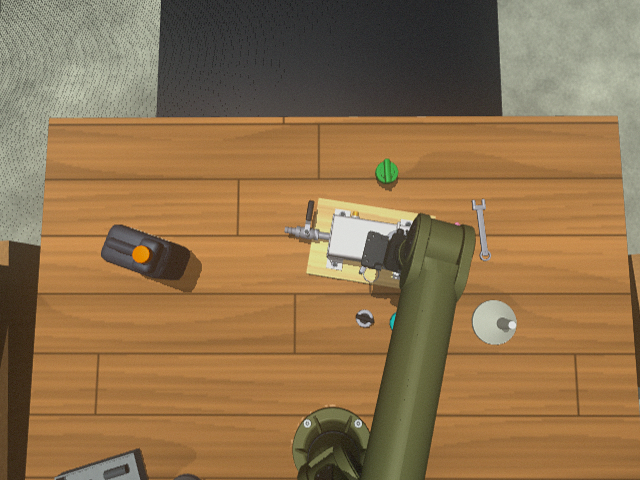

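The lever axis is at −8.7° against tank x at −9.2°, about 1.56 rad. The bystanders are at their starting pixels and the arm is clear. Handing in.

```bash
python3 -c "
from bench import ctrl
print(ctrl.close_job())"
```

```text
the job is handed in; nothing more can be done
None
```

I shut the drain cock and locked the pressure cap on its neck, then handed the job in at about 19 s of the 62 s allowed. The hand-in reports no verdict, so the results below are my own last checks.

- **Drain lever:** I gripped the sleeve and swung it to its stop. The wrist camera puts it at about 1.56 rad of 1.571. A second estimate, from the sleeve's position relative to the stem, put it about 3.5° further round. The top camera saw only 14 pixels of the sleeve, too few to use.
- **Cap:** I turned it about 62° clockwise until its ears dropped into the notches. I then pushed it to the bottom and turned it about 97° by the tool angle, where the torque rose sharply at the stop.
    - **Height:** after release the bar's top had dropped 9.5 mm from where it started, which matches the locked height.
    - **Angle and tilt:** the bar is 2.7° from square across the tank, and its top is level along its length to within 0.2 mm.
    - **Centring:** it sits about 1 mm from my estimate of the neck's centre.
- **Rest of the bench:** the jug, funnel and spanner are at their starting places in the top view. The arm hid part of the hose clamp there, but it was still beside the tank in the wrist view. The gripper was clear of everything, and no force I read at the end of a move exceeded 25 N.

My first grip on the lever was about 10 mm too high. I reopened the gripper, lowered it and gripped again before swinging the lever.

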